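# Clamp the dowels and set the saw in the mitre box

## Task

Get the mitre box ready for a square cut. Swing the red-knobbed cam lever round so that it clamps the three loose dowels tight together against the near wall, and then take the back saw from its rest and slide its blade down into the slot that runs straight across the box (not the slanting one), setting it down gently so that its teeth rest on the dowels and the blade reaches through both walls. Leave it standing there.

Things in the scene. Friction and masses are not known exactly. Their poses are not given: they have to be found in the camera images.
- mitre_box: Open wooden mitre box, fixed. Origin: underside, mid-width. x across the channel, away from the robot; y along it, left; z up. mm: base x -59 to 59, y -173 to 123, floor z 12. Near wall x -59 to -48, far wall 48 to 59, both y -150 to 100, top z 58. End stop at left: face y 88, top z 40. Walls have a straight slot at y 40 and a 45 degree one (near wall y -9, far wall y -115)
- square_slot (a point): Middle of the straight-across saw slot: halfway between the walls (box x 0, y 40) at wall-top height (box z 58, 26 mm above the dowels' tops). Axes as the box; the slot runs along x through both walls, from the wall tops down to the floor. It is 5 mm wide; its chamfered mouth is 13 mm wide at the top, 5 mm from box z 52 down
- cam_pivot (a point): Fixed point on the cam lever's vertical pivot axis, at the height of the lever bar (box x 30.5, y -45, z 66). Axes as the box
- cam_knob (a point): Middle of the upright round red knob on the lever's end, 65 mm out from the pivot: 16 mm in diameter, standing from box z 69 to 104 (this point at z 88). The dark steel lever bar under it is 12 mm wide, 7 mm thick, box z 62.5 to 69.5, passing over the walls
- cam_lever (a joint): Turn of the lever about its pivot, rad. 0 = open, pointing along box +x; grows clockwise seen from above, to box -y (1.57); end stop 1.9. Starts 0 to 0.25. Stiff (2 to 3 N at the knob), stays where left. The steel cam below it in the channel meets the row at about 1.0 and has it tight at about 1.4; beyond that it is stiffer; it may go on to its end stop
- dowel_near: Wooden dowel, 20 mm in diameter, 176 mm long, the nearest of three lying loose side by side, a few mm apart, on the channel floor (axes at box z 22, tops at z 32), parallel to the box's y. Origin: middle of its axis; its y runs along the axis; it may roll about it. Clamped tight it lies at box x -38, against the near wall
- dowel_mid: The middle dowel, like the others. Clamped tight it lies at box x -18
- dowel_far: The dowel farthest from the robot, on the cam's side, like the others. Clamped tight it lies at box x 2
- saw: Back saw, 250 mm, 0.28 kg, teeth down in its rest. Origin: middle of the toothed edge; x along the blade to the toe, away from the robot; z up. Blade x -75 to 75, 2.5 mm thick. Brass back along the blade, 10 mm thick, z 36 to 52: grip it from above. Round dark handle in line with the back, up to 24 mm thick, x -75 to -175. Centre of mass x -9, z 32
- saw_rest: Wooden rest of the saw, fixed: base 134 x 64 mm, 12 mm thick, with two posts (at x -50 and 50, 10 mm thick, 48 mm wide, tops at z 40), each with a 5 mm slot down to the base. Origin: middle of the underside; x along the slots, away from the robot. The teeth stand at z 12: lift straight up 35 mm to clear the posts

How it is judged:
On the way, in this order (a step that is already met when the one before it is completed fails the run):
1. the cam lever clamps the three dowels in a tight row against the near wall (value of joint cam_lever above 1.25 rad and x of dowel_near in the frame of mitre_box below -0.0368 m and x of dowel_mid in the frame of mitre_box below -0.0164 m and x of dowel_far in the frame of mitre_box below 0.0036 m), for 0.2 s.
2. then the saw's blade is down in the straight slot, its teeth on the dowels (z of saw in the frame of square_slot below -0.022 m and y of saw in the frame of square_slot between -0.004 and 0.004 m and angle between the x axis of saw and the x axis of mitre_box, either way round below 0.08 rad), for 0.2 s.
At the end, for the whole second after the job is handed in: Lever past 1.25 rad; dowels on the floor in a tight row at the near wall (within 1.6 mm); saw released, still, teeth on the dowels (4 mm), within 4 mm and 0.08 rad of the straight slot's line, leaning under 0.15 rad, blade middle within 17 mm of the box's middle (through both walls) (all of step 1 and all of step 2 and z of each of dowel_near, dowel_mid, dowel_far in the frame of mitre_box below 0.026 m and z of saw in the frame of square_slot above -0.03 m and x of saw in the frame of square_slot between -0.017 and 0.017 m and angle between saw's own z axis and vertical below 0.15 rad and linear speed of saw below 0.02 m/s); the robot touches nothing.
It fails at once if the saw is dropped into the slot instead of being set down (it falls faster than 0.4 m/s close over the dowels) (horizontal distance between saw and square_slot below 0.03 m and z of saw in the frame of square_slot below 0.004 m and linear speed of saw above 0.4 m/s).
It also fails if it takes over 54 s, if anything falls off the work surface, if the arm or the gripper's body presses on something with over 40 N, if the wrist force passes 120 N, or if a joint passes its speed limit or range.

## Robot

A 7-joint arm with a two-finger parallel gripper is mounted at the origin on a cart in front of the work surface, level with it; the furniture and walls round the work are solid. World frame = base frame: x ahead of the robot, y to its left, z up, the work surface at z = 0. Lengths are in m, angles in rad, forces in N, time in s.
With the tool pointing down it reaches from about 0.4 to 0.9 m from the base axis. Payload 5.5 kg.
Tool frame: the origin (TCP) lies on the centre line of the jaws, within the pads' length; the fingertips stand 19 mm ahead of it and the grasp point (between the pads) is the TCP (env.tcp_to_tips is the z of the fingertips in the tool frame, in m); z points along the fingers, y is the line along which they close (so a half turn about z gives the same grasp; the last joint's range is limited). The gripper opens to 85 mm and grips with 20 to 120 N. Pads are 22 mm wide; open, the fingers measure 114 mm over their backs; the gripper's body (76 mm by 85 mm) begins 54 mm behind the grasp point. The pads swing forward as they close: fully open they stand 13 mm farther back than shut.
Start: joints at [1.464, 0.501, -0.427, 1.55, 0.221, 1.138, -0.21], TCP at [0.235, -0.606, 0.25] pointing down, gripper open.
Joint ranges: [-2.88, 2.88], [-0.31, 2.03], [-1.54, 1.56], [0.2, 2.42], [-1.41, 4.55], [0.19, 2.02], [-2.57, 2.57]. Speed limits (rad/s): [2.57, 2.57, 3.14, 3.14, 3.14, 3.14, 3.14].

## Interface

Orientations are given as a unit quaternion [x, y, z, w].
In Python, from plant import env gives the robot as it stands. The module is installed in compiled form; this text tells all that it offers.
- The arm moves only by the tool move_arm, never from a script. Its argument "commands" is a list of rows, each a list of 3 entries, a list of its own where there are three numbers: the shift along the world's x, y, z in units of 40 mm (1.0 is 40 mm), then the turn, a rotation vector about the world's x, y, z in units of 5 degrees (1.0 is 5 degrees), then the opening in per cent of the stroke, from 0 (shut) to 100 (fully open). In form: [[[dx, dy, dz], [ax, ay, az], fingers], ...]. A call has 1 to 10 rows; each row is the pose to reach, as a shift and turn from the pose commanded when the call began; what a row does not reach only later rows make up. A row lasts 1/12 s, in which the tool goes at most 41.7 mm and 7.16 degrees, less where a joint would pass 70% of its speed; a pose out of reach is approached as far as the arm can. A call with a gripper value outside its range is refused whole. The fingers move at their own pace and stop on an object; "squeeze" is the grip in N (left out, the last holds). Time passes only in rows, so rows that repeat a pose let the fingers close. It gives the time, the measured TCP pose, the force, the opening and the grip force at its end, in the units of the state.
- env.get_state(): the state, without advancing time (a new reading comes with each control period).
- env.get_image(name): name is "side" or "top" or "wrist"; returns (picture, depth): 480x640x3 uint8, blue, green, red; 480x640 float32, m along the optical axis (not along the pixel's ray), 0 where there is no reading.
- env.calibration(name): a dict with "intrinsics" (3x3 intrinsics, pixels), "camera_from_world" (4x4, takes a point from world to camera coordinates); the wrist camera has in their place "tool_from_camera" (4x4, takes a point from camera to tool coordinates, whose origin is the TCP and whose axes are the flange's). Camera axes: x right, y down, z forward; pixel columns grow to the right and rows downward; lengths in m; the calibration is good to about 2 mm. A picture is of the moment at which its call begins: read the wrist's pose just before it. calibration takes no time and is no camera call.
- env.job_done(): hands the job in; it is judged then, once.
Trained networks look in the newest picture that a camera, given by its name, has taken for a name from the list of things; names that differ only in an ending like _2 or _b are one class to them, and where a whole thing is asked for, a point or a joint stands for the part that bears it (a point fixed in the world has none). Each returns a list of dicts, best first, with "score" (0 to 1); they miss things now and then, are a little off and sometimes report something else, mostly with a low value. They report only what shows in the picture. A call takes as long as a camera call.
- env.find_in(camera, name): "centre" ([x, y, z] in m, in world coordinates, good to about 4 mm: the middle of the surface that is visible of it).
- env.mark_of(camera, name): "centre" ([x, y, z] in m, in world coordinates, good to about 4 mm: a listed point, or the origin of a listed thing).
The state is a dict: "t": time; "qpos": joint angles; "joint_velocities": joint speeds; "joint_efforts": joint torques, N m; "ee_pos": TCP position; "eef_rot": TCP orientation; "ft_force": force on the tool from outside, world axes, zero at the start; "moment": the same for the moment, N m; "finger_gap": finger opening in m; "grasp_force": force on a finger pad.
Only numpy, scipy, OpenCV 4.12 (cv2) and the standard library are available. Lean on these libraries where they do the work, as an engineer would, in place of code of your own. Each camera call takes 0.05 s, during which the arm holds its last target. There are 200 camera calls.

## Working session

There is one attempt and no reset: what is moved stays moved. The work goes in short steps, Python scripts to look and compute and a tool call to move; the robot and the scene stay as the last step left them, time stands still between calls to the robot, and variables do not carry over. Pictures are saved under pics/ and viewed, at most 10 in all, crops included, and the job is handed in when it is done.

Besides the shell and the picture viewer there is one more tool, called by a JSON object that holds its "method" and its "body". move_arm: Moves the arm, as the interface text tells. Its arguments: {"type":"object","properties":{"commands":{"type":"array"},"squeeze":{"type":"number"}},"required":["commands"]}

```bash
mkdir -p pics; python3 - <<'E'
from plant import env
import cv2,numpy as np
for c in ["top","side"]:
    im,d=env.get_image(c); cv2.imwrite(f"pics/{c}0.png",im); np.save(f"{c}_d.npy",d)
    for n in ["mitre_box","square_slot","cam_pivot","cam_knob","saw","saw_rest","dowel_near","dowel_far"]:
        try: print(c,n,[(np.round(r["centre"],4).tolist(),round(r["score"],2)) for r in env.mark_of(c,n)[:2]])
        except Exception as e: print(c,n,e)
    k=env.calibration(c); print(np.round(k["intrinsics"],1).tolist(),np.round(k["camera_from_world"],3).tolist())
s=env.get_state(); print(s)
E
```

```text
top mitre_box [([0.5316, 0.0404, -0.0025], 0.57)]
top square_slot [([0.5304, 0.0863, 0.0568], 0.91)]
top cam_pivot [([0.5705, 0.0029, 0.0635], 0.64)]
top cam_knob [([0.6364, 0.0059, 0.0893], 0.64)]
top saw [([0.5072, 0.3116, 0.0142], 0.65)]
top saw_rest [([0.5014, 0.3147, -0.0011], 0.7), ([0.5286, 0.0828, 0.0564], 0.47)]
top dowel_near [([0.5015, 0.0385, 0.0221], 0.63)]
top dowel_far [([0.5434, 0.0399, 0.0237], 0.94)]
[[597.9, 0.0, 319.4], [0.0, 597.9, 234.9], [0.0, 0.0, 1.0]] [[0.016, -1.0, 0.0, 0.014], [-0.988, -0.016, -0.151, 0.58], [0.151, 0.002, -0.989, 1.331], [0.0, 0.0, 0.0, 1.0]]
side mitre_box [([0.533, 0.0436, 0.0056], 0.78)]
side square_slot [([0.5341, 0.0846, 0.0604], 0.59)]
side cam_pivot [([0.5707, 0.0027, 0.0646], 0.73), ([0.496, 0.0428, 0.0266], 0.32)]
side cam_knob [([0.5448, 0.0392, 0.0211], 0.71), ([0.6334, 0.0028, 0.0899], 0.64)]
side saw [([0.5081, 0.3092, 0.0147], 0.55)]
side saw_rest [([0.5037, 0.3098, 0.0019], 0.68)]
side dowel_near [([0.4984, 0.0392, 0.0252], 0.79)]
side dowel_far [([0.5446, 0.037, 0.0227], 0.57)]
[[467.8, 0.0, 320.4], [0.0, 467.8, 240.2], [0
[... 165 characters left out ...]
418348,  0.50085609, -0.4270213 ,  1.55039687,  0.22083285,
        1.13830472, -0.21029647]), 'joint_velocities': array([ 0.00072169,  0.00042434,  0.00086652, -0.0009543 , -0.00034561,
       -0.00145547,  0.00128594]), 'joint_efforts': array([-5.71670830e-05, -5.69353473e+01, -5.81042558e+00, -2.81336939e+01,
        1.26963176e-02,  1.93743632e-03, -6.29293439e-06]), 'ee_pos': array([ 0.23497448, -0.60604828,  0.25034041]), 'eef_rot': array([9.82947539e-01, 1.83886200e-01, 8.23921704e-06, 3.19862761e-05]), 'ft_force': array([ 0.68380648, -0.07808863, -0.52391661]), 'moment': array([-7.13735603e-02,  3.03627906e-05, -2.30877681e-02]), 'grasp_force': 0.0, 'finger_gap': 0.08515993899548584}
```

View pics/top0.png

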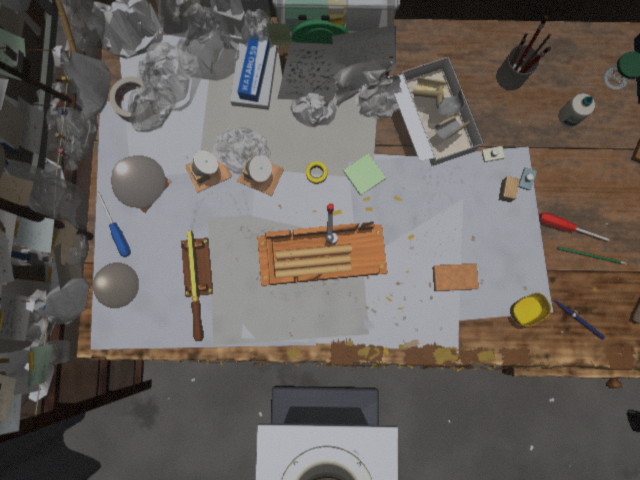

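View pics/side0.png

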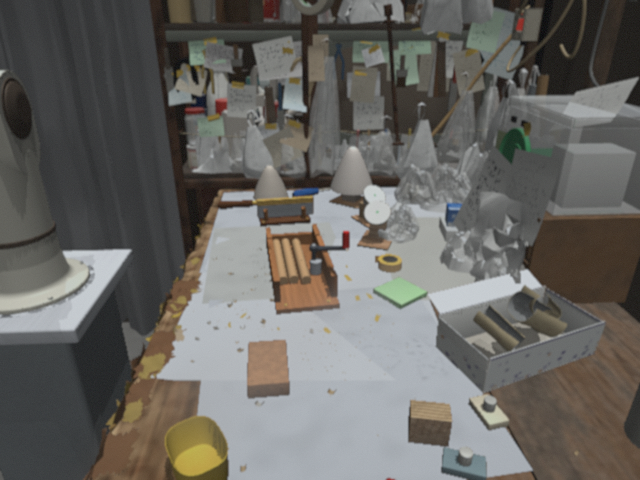

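{"method": "move_arm", "body": {"commands": [[[0.4,0.8,0.25],[0,0,-0.4],100],[[0.8,1.6,0.5],[0,0,-0.8],100],[[1.2,2.4,0.75],[0,0,-1.3],100],[[1.6,3.2,1.0],[0,0,-1.7],100],[[2.0,4.1,1.25],[0,0,-2.1],100],[[2.4,4.9,1.5],[0,0,-2.6],100],[[2.8,5.7,1.75],[0,0,-3.0],60],[[3.2,6.5,2.0],[0,0,-3.5],60],[[3.5,7.3,2.2],[0,0,-3.9],60],[[3.7,8.1,2.5],[0,0,-4.24],60]]}}

```text
t: 1.73
ee_pos: [0.3838, -0.2798, 0.3505]
eef_rot: [1.0, -0.0, 0.0, -0.0]
ft_force: [-0.1, 0.9, -0.1]
finger_gap: 0.0513
grasp_force: 0.0
```

{"method": "move_arm", "body": {"commands": [[[0.4,0.8,0],[0,0,0],60],[[0.8,1.6,0],[0,0,0],60],[[1.2,2.4,0],[0,0,0],60],[[1.6,3.2,0],[0,0,0],60],[[2.0,4.0,0],[0,0,0],60],[[2.4,4.8,0],[0,0,0],60],[[2.8,5.6,0],[0,0,0],60],[[3.2,6.4,0],[0,0,0],60],[[3.5,7.2,0],[0,0,0],60],[[3.7,8.0,0],[0,0,0],60]]}}

```text
t: 2.57
ee_pos: [0.5319, 0.0395, 0.3505]
eef_rot: [1.0, -0.0, 0.0, -0.0]
ft_force: [0.3, -0.9, 0.1]
finger_gap: 0.0514
grasp_force: 0.0
```

```bash
cat > h.py <<'E'
from plant import env
import cv2,numpy as np
from scipy.spatial.transform import Rotation as R
def wrist(name):
    s=env.get_state(); im,d=env.get_image("wrist"); cv2.imwrite(f"pics/{name}.png",im)
    c=env.calibration("wrist"); T=np.eye(4);T[:3,:3]=R.from_quat(s["eef_rot"]).as_matrix();T[:3,3]=s["ee_pos"]
    W=T@c["tool_from_camera"]; np.savez(f"pics/{name}.npz",im=im,d=d,W=W,K=c["intrinsics"])
    return im,d,W,c["intrinsics"]
def onplane(uv,z,W,K):
    uv=np.atleast_2d(np.float64(uv)); r=np.c_[uv,np.ones(len(uv))]@np.linalg.inv(K).T@W[:3,:3].T
    return W[:3,3]+r*((z-W[2,3])/r[:,2])[:,None]
def proj(P,W,K):
    P=np.atleast_2d(P); p=(P-W[:3,3])@W[:3,:3]@K.T; return p[:,:2]/p[:,2:]
E
python3 - <<'E'
from h import *
im,d,W,K=wrist("w1"); print(np.round(W,3).tolist(),np.round(K,1).tolist())
for n in ["mitre_box","square_slot","cam_pivot","cam_knob"]:
    print(n,[(np.round(r["centre"],4).tolist(),round(r["score"],2)) for r in env.mark_of("wrist",n)[:2]])
s=env.get_state();print(s["t"],s["ee_pos"],s["eef_rot"],s["qpos"],s["finger_gap"])
E
```

```text
[[-0.001, -0.95, -0.312, 0.611], [-1.0, 0.001, 0.0, 0.04], [0.0, 0.312, -0.95, 0.476], [0.0, 0.0, 0.0, 1.0]] [[389.2, 0.0, 324.7], [0.0, 389.2, 244.1], [0.0, 0.0, 1.0]]
mitre_box [([0.5354, 0.0461, -0.0008], 0.64)]
square_slot [([0.5356, 0.0792, 0.0583], 0.84)]
cam_pivot [([0.5721, 0.0009, 0.0623], 0.77)]
cam_knob [([0.6366, 0.008, 0.0866], 0.95), ([0.5322, 0.0843, 0.0587], 0.38)]
2.8167 [0.53081852 0.03748748 0.35017338] [ 9.99999917e-01  6.40891385e-05 -1.61098684e-04  3.68883747e-04] [ 0.58892815  0.26009124 -0.84633431  1.7101033   0.20411939  1.2635167
 -1.87368881] 0.05119301406079261
```

View pics/w1.png

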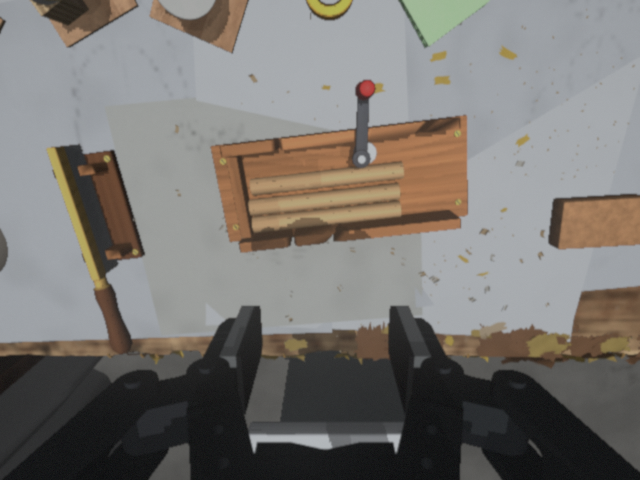

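```bash
python3 - <<'E'
from h import *
f=np.load("pics/w1.npz");im,d,W,K=f["im"],f["d"],f["W"],f["K"]
v,u=np.mgrid[:480,:640]; P=np.dstack([(u-K[0,2])/K[0,0]*d,(v-K[1,2])/K[1,1]*d,d])@W[:3,:3].T+W[:3,3]
Z=P[...,2]
vis=np.zeros((480,640,3),np.uint8)
vis[...,0]=np.clip(Z/0.12*255,0,255); 
x0,y0=140,60
crop=cv2.resize(np.hstack([im[60:270,30:480]]),None,fx=1.7,fy=1.7,interpolation=cv2.INTER_CUBIC)
cv2.imwrite("pics/c1.png",crop)
m=(Z>.051)&(Z<.065)&(P[...,0]>.44)&(P[...,0]<.62)&(P[...,1]>-.13)&(P[...,1]<.17)&(d>0)
Q=P[m]; print(len(Q))
near=Q[Q[:,0]<.50];far=Q[Q[:,0]>.56]
for q in (near,far):
    if len(q)<20: print(len(q)); continue
    l=cv2.fitLine(np.float32(q[:,:2]),cv2.DIST_HUBER,0,.01,.01).ravel(); 
    if l[1]<0:l[:2]*=-1
    t=(q[:,:2]-l[2:])@l[:2]; a,b=np.percentile(t,[.5,99.5])
    print(len(q),"yaw",np.arctan2(-l[0],l[1]),"ends",l[2:]+a*l[:2],l[2:]+b*l[:2],"z",np.median(q[:,2]))
    h,e=np.histogram(t,bins=np.arange(a-.002,b+.004,.004)); print(h.tolist())
k=P[(Z>.095)&(Z<.115)&(abs(P[...,0]-.636)<.03)&(abs(P[...,1]-.006)<.03)]; print("knob",len(k),k.mean(0) if len(k) else 0)
fl=P[(abs(P[...,0]-.45)<.02)&(abs(P[...,1]+.0)<.1)];print("table z",np.median(fl[:,2]))
s=P[(Z>.045)&(Z<.1)&(P[...,1]>.25)&(P[...,1]<.36)&(P[...,0]<.64)&(P[...,0]>.3)&(d>0)]
for lo,hi in((.046,.054),(.054,.060),(.060,.070)):
    q=s[(s[:,2]>lo)&(s[:,2]<hi)]; print(lo,len(q))
q=s[s[:,2]>.058]; print("saw range",np.percentile(q,[1,50,99],axis=0).round(4).tolist())
l=cv2.fitLine(np.float32(q[:,:2]),cv2.DIST_HUBER,0,.01,.01).ravel(); print("saw",l,"yaw",np.arctan(l[1]/l[0]))
t=(q[:,:2]-l[2:])@l[:2];print("ends",l[2:]+t.min()*l[:2],l[2:]+t.max()*l[:2])
E
```

```text
4938
2345 yaw 0.10938926 ends [ 0.49823769 -0.10786553] [0.47139656 0.13652764] z 0.0596101600221734
[24, 22, 28, 27, 29, 31, 31, 37, 38, 43, 45, 41, 46, 41, 41, 45, 39, 47, 41, 39, 43, 44, 43, 40, 41, 43, 38, 44, 40, 41, 40, 42, 41, 36, 23, 18, 25, 35, 38, 43, 41, 42, 42, 38, 42, 38, 24, 0, 46, 41, 42, 37, 43, 39, 41, 42, 40, 40, 42, 38, 46, 37]
2480 yaw 0.11455747 ends [ 0.60449119 -0.09589463] [0.5763356  0.14880634] z 0.05971096593633193
[35, 48, 43, 50, 43, 50, 48, 35, 21, 17, 31, 43, 43, 43, 46, 44, 47, 44, 47, 44, 42, 45, 46, 30, 0, 0, 9, 47, 40, 46, 43, 46, 42, 44, 44, 45, 43, 44, 44, 42, 44, 43, 46, 43, 44, 42, 30, 0, 49, 46, 43, 44, 42, 46, 41, 42, 44, 44, 43, 42, 41, 41, 16]
knob 264 [0.6344117  0.00340784 0.10331745]
table z 0.0035555363102833804
0.046 272
0.054 679
0.06 2845
saw range [[0.3396, 0.2815, 0.0582], [0.4547, 0.3045, 0.0653], [0.5795, 0.3244, 0.0697]]
saw [0.9890509  0.14757475 0.44225156 0.30085403] yaw 0.14811572
ends [0.33459948 0.28479143] [0.58144679 0.32162313]
```

View pics/c1.png

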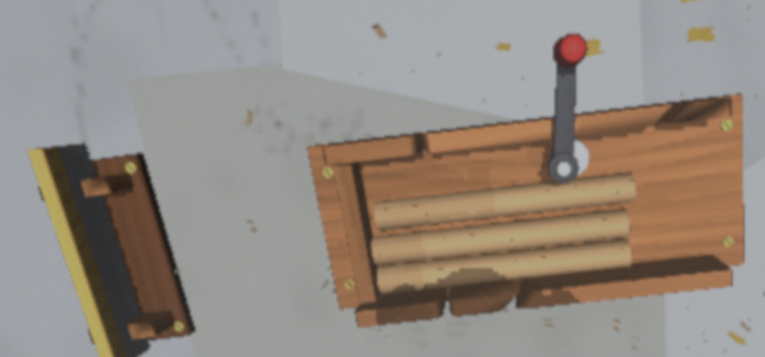

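The wrist picture shows the box (dowels around (325,197), lever from (362,158) to the knob at (367,89)) and the saw at left, with its toe at (55,150). Depth gives a box yaw of about 0.112, slot at (0.530, 0.085), lever at about 0.12 rad, and saw origin at (0.507, 0.311). I'll turn the tool half round so the last joint has range to follow the lever.

{"method": "move_arm", "body": {"commands": [[[0.1,0,-0.1],[0,0,1.4],60],[[0.2,-0.1,-0.2],[0,0,2.8],60],[[0.4,-0.1,-0.4],[0,0,4.2],60],[[0.5,-0.15,-0.6],[0,0,5.6],60],[[0.65,-0.2,-0.75],[0,0,7],60],[[0.8,-0.25,-0.9],[0,0,8.4],60],[[0.9,-0.3,-1.05],[0,0,9.8],60],[[1.0,-0.3,-1.2],[0,0,11.2],60],[[1.2,-0.4,-1.4],[0,0,12.6],60],[[1.3,-0.4,-1.5],[0,0,14],60]]}}

```text
t: 3.65
ee_pos: [0.5832, 0.018, 0.2892]
eef_rot: [0.819, 0.574, -0.001, 0.001]
ft_force: [-0.3, -0.6, -0.1]
finger_gap: 0.0509
grasp_force: 0.0
```

{"method": "move_arm", "body": {"commands": [[[0.1,0,-0.1],[0,0,1.4],60],[[0.2,-0.1,-0.2],[0,0,2.8],60],[[0.4,-0.1,-0.4],[0,0,4.2],60],[[0.5,-0.15,-0.6],[0,0,5.6],60],[[0.65,-0.2,-0.75],[0,0,7],60],[[0.8,-0.25,-0.9],[0,0,8.4],60],[[0.9,-0.3,-1.05],[0,0,9.8],60],[[1.0,-0.3,-1.2],[0,0,11.2],60],[[1.2,-0.4,-1.4],[0,0,12.6],60],[[1.3,-0.45,-1.75],[0,0,14],60]]}}

```text
t: 4.48
ee_pos: [0.6362, 0.0007, 0.2206]
eef_rot: [0.341, 0.94, -0.001, 0.001]
ft_force: [0.2, -0.0, 0.9]
finger_gap: 0.0511
grasp_force: 0.0
```

{"method": "move_arm", "body": {"commands": [[[0,0,-0.2],[0,0,1.4],60],[[0,0,-0.4],[0,0,2.8],60],[[0,0,-0.6],[0,0,4.2],60],[[0,0,-0.8],[0,0,5.6],60],[[0,0,-1.0],[0,0,7],60],[[0,0,-1.2],[0,0,8],60],[[0,0,-1.2],[0,0,8],60]]}}

```text
t: 5.07
ee_pos: [0.6338, 0.0007, 0.1697]
eef_rot: [0.0, 1.0, -0.001, -0.002]
ft_force: [-0.1, -0.1, -0.5]
finger_gap: 0.0513
grasp_force: 0.0
```

```bash
python3 - <<'E'
from h import *
im,d,W,K=wrist("w2")
print([(np.round(r["centre"],4).tolist(),round(r["score"],2)) for r in env.mark_of("wrist","cam_knob")[:2]])
v,u=np.mgrid[:480,:640]; P=np.dstack([(u-K[0,2])/K[0,0]*d,(v-K[1,2])/K[1,1]*d,d])@W[:3,:3].T+W[:3,3]
k=P[(P[...,2]>.095)&(P[...,2]<.115)&(abs(P[...,0]-.636)<.03)&(abs(P[...,1]-.006)<.03)]; print("knob",len(k),k.mean(0) if len(k) else 0)
s=env.get_state();print(s["t"],s["ee_pos"],s["eef_rot"],s["qpos"])
E
```

```text
[([0.6354, 0.0029, 0.0887], 0.66)]
knob 695 [0.63331491 0.00266384 0.10272875]
5.1667 [0.63462669 0.00190154 0.17170002] [ 2.80950398e-03  9.99995734e-01 -3.90491195e-04 -6.97529337e-04] [ 0.7399969   0.92087931 -1.26828631  1.64245592  0.91314077  1.28867607
  0.86274387]
```

{"method": "move_arm", "body": {"commands": [[[0,0,-0.5],[0,0,0],60],[[0,0,-1.0],[0,0,0],60],[[0,0,-1.5],[0,0,0],60],[[0,0,-1.8],[0,0,0],40],[[0,0,-1.98],[0,0,0],28],[[0,0,-1.98],[0,0,0],26],[[0,0,-1.98],[0,0,0],26],[[0,0,-1.98],[0,0,0],26]], "squeeze": 20}}

```text
t: 5.83
ee_pos: [0.6358, 0.0042, 0.0945]
eef_rot: [0.0, 1.0, 0.0, 0.001]
ft_force: [0.2, 0.7, 0.6]
finger_gap: 0.022
grasp_force: 0.0
```

{"method": "move_arm", "body": {"commands": [[[-0.01,-0.14,0],[0,0,-1],26],[[-0.02,-0.28,0],[0,0,-2],26],[[-0.06,-0.42,0],[0,0,-3],26],[[-0.1,-0.56,0],[0,0,-4],26],[[-0.15,-0.69,0],[0,0,-5],26],[[-0.22,-0.81,0],[0,0,-6],26],[[-0.29,-0.93,0],[0,0,-7],26],[[-0.38,-1.04,0],[0,0,-8],26],[[-0.48,-1.15,0],[0,0,-9],26],[[-0.58,-1.24,0],[0,0,-10],26]]}}

```text
t: 6.67
ee_pos: [0.6135, -0.0452, 0.0948]
eef_rot: [0.425, 0.905, 0.001, 0.002]
ft_force: [2.6, 2.2, -2.4]
finger_gap: 0.0223
grasp_force: 1.5
```

{"method": "move_arm", "body": {"commands": [[[-0.11,-0.09,0],[0,0,-1],26],[[-0.23,-0.17,0],[0,0,-2],26],[[-0.36,-0.23,0],[0,0,-3],26],[[-0.49,-0.29,0],[0,0,-4],26],[[-0.62,-0.33,0],[0,0,-5],26],[[-0.76,-0.36,0],[0,0,-6],26],[[-0.9,-0.38,0],[0,0,-7],26],[[-1.04,-0.385,0],[0,0,-8],26],[[-1.15,-0.38,0],[0,0,-8.8],26],[[-1.15,-0.38,0],[0,0,-8.8],26]]}}

```text
t: 7.5
ee_pos: [0.5678, -0.0612, 0.0949]
eef_rot: [0.733, 0.681, 0.002, 0.002]
ft_force: [2.3, -0.8, -1.2]
finger_gap: 0.0224
grasp_force: 1.3
```

{"method": "move_arm", "body": {"commands": [[[0,0,0],[0,0,0],40],[[0,0,0],[0,0,0],60],[[0,0,0],[0,0,0],60],[[0,0,0.6],[0,0,0],60],[[0,0,1.4],[0,0,0],60],[[-0.3,0.5,2.3],[0,0,0],60],[[-0.6,1,3.2],[0,0,1],60],[[-1,1.8,3.8],[0,0,2],60],[[-1.3,2.3,4.4],[0,0,3],60],[[-1.6,2.8,5],[0,0,4],60]]}}

```text
t: 8.33
ee_pos: [0.5004, 0.0535, 0.2947]
eef_rot: [0.599, 0.801, -0.0, 0.0]
ft_force: [0.3, 0.8, 0.5]
finger_gap: 0.0513
grasp_force: 0.0
```

```bash
python3 - <<'E'
from h import *
im,d,W,K=wrist("w3")
for c in("wrist","top"):
  if c=="top": im,d=env.get_image("top"); cv2.imwrite("pics/top1.png",cv2.resize(im[180:320,170:420],None,fx=3,fy=3,interpolation=cv2.INTER_CUBIC))
  for n in ["cam_knob","dowel_near","dowel_mid","dowel_far"]:
    print(c,n,[(np.round(r["centre"],4).tolist(),round(r["score"],2)) for r in env.mark_of(c,n)[:2]])
s=env.get_state();print(s["t"],s["ee_pos"],s["eef_rot"],s["qpos"])
E
```

```text
wrist cam_knob [([0.5711, -0.0582, 0.0872], 0.79)]
wrist dowel_near [([0.4971, 0.0373, 0.0211], 0.88), ([0.5213, 0.0427, 0.0211], 0.2)]
wrist dowel_mid [([0.5202, 0.0421, 0.0226], 0.69)]
wrist dowel_far [([0.5409, 0.0384, 0.024], 0.83)]
top cam_knob [([0.5718, -0.0587, 0.0861], 0.63)]
top dowel_near []
top dowel_mid [([0.5042, 0.3098, 0.0008], 0.6)]
top dowel_far []
8.8333 [0.50162631 0.05025395 0.29218317] [ 6.02560576e-01  7.98072640e-01 -3.21371901e-04 -8.42701337e-04] [ 0.89060749  0.45822939 -1.32511105  1.84400365  0.47343691  1.21910178
 -0.30551352]
```

View pics/w3.png

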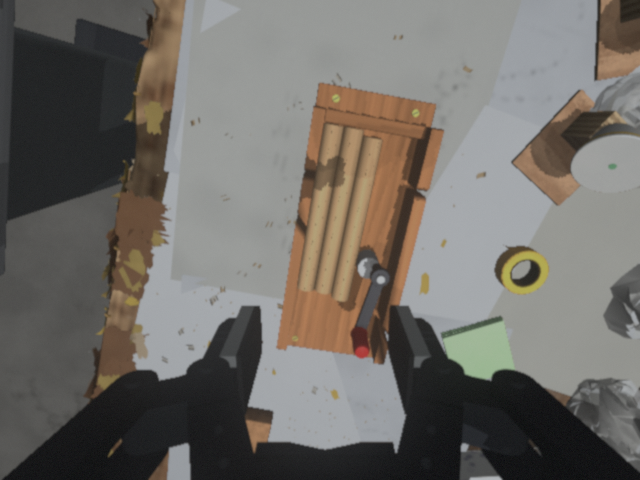

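```bash
cat >> h.py <<'E'
def cloud(name):
    f=np.load(f"pics/{name}.npz");d,W,K=f["d"],f["W"],f["K"]
    v,u=np.mgrid[:480,:640]; P=np.dstack([(u-K[0,2])/K[0,0]*d,(v-K[1,2])/K[1,1]*d,d])@W[:3,:3].T+W[:3,3]
    return P[d>0]
O=np.array([.5348,.0452]); A=.112
def tobox(P,O=O,A=A):
    c,s=np.cos(A),np.sin(A); return np.c_[(P[:,:2]-O)@np.array([[c,-s],[s,c]]),P[:,2]]
E
python3 - <<'E'
from h import *
for n in ("w1","w3"):
    B=tobox(cloud(n)); 
    q=B[(B[:,1]>-75)&(abs(B[:,1])<.07)&(abs(B[:,0])<.07)]
    x=np.arange(-.062,.062,.002)
    print(n,[(int(round(a*1000)),round(1000*float(np.median(q[(abs(q[:,0]-a)<.001),2])),1)) for a in x if (abs(q[:,0]-a)<.001).sum()>5])
    w=B[(B[:,2]>.054)&(B[:,2]<.065)&(abs(B[:,1]+.025)<.14)]
    for sgn in(-1,1):
        k=w[abs(w[:,0]-sgn*.0535)<.012]; l=np.polyfit(k[:,1],k[:,0],1); 
        h,e=np.histogram(k[:,1],bins=np.arange(.02,.062,.002)); z=e[:-1][h<.4*np.median(h)]
        print(sgn,"slope",l[0].round(4),"x at -.025",(l[0]*-.025+l[1]).round(4),"y ends",np.percentile(k[:,1],[.2,99.8]).round(4),"slot bins",z.round(3))
E
```

```text
w1 [(-60, 59.2), (-58, 59.6), (-56, 59.7), (-54, 59.7), (-52, 59.7), (-50, 59.0), (-48, 42.7), (-46, 29.6), (-44, 31.6), (-42, 32.9), (-40, 33.3), (-38, 33.8), (-36, 33.4), (-34, 33.0), (-32, 31.6), (-30, 28.9), (-28, 26.0), (-26, 28.6), (-24, 30.5), (-22, 32.6), (-20, 34.2), (-18, 394.6), (-16, 390.7), (-14, 389.1), (-12, 373.8), (-10, 388.3), (-8, 370.5), (-6, 392.7), (-4, 390.8), (-2, 385.9), (0, 401.7), (2, 398.0), (4, 388.1), (6, 408.7), (8, 407.7), (10, 406.7), (12, 393.8), (14, 408.5), (16, 409.3), (18, 13.9), (20, 13.9), (22, 14.0), (24, 13.9), (26, 14.1), (28, 14.1), (30, 14.1), (32, 14.1), (34, 14.2), (36, 14.1), (38, 14.1), (40, 14.0), (42, 14.1), (44, 14.1), (46, 70.9), (48, 59.9), (50, 59.8), (52, 59.9), (54, 59.8), (56, 59.9), (58, 48.8), (60, 3.1)]
-1 slope -0.0029 x at -.025 -0.0533 y ends [-0.1498  0.0989] slot bins [0.036 0.038 0.04 ]
1 slope -0.0026 x at -.025 0.0531 y ends [-0.1491  0.0994] slot bins [0.036 0.038 0.04 ]
w3 [(-62, 332.1), (-60, 333.1), (-58, 337.7), (-56, 353.4), (-54, 355.8), (-52, 357.8), (-50, 351.6), (-48, 351.1), (-46, 351.5), (-44, 351.4), (-42, 351.7), (-40, 351.9), (-38, 352.2), (-36, 352.3), (-34, 352.3), (-32, 352.2), (-30, 352.2), (-28, 351.6), (-26, 351.2), (-24, 354.4), (-22, 355.8), (-20, 355.6), (-18, 353.4), (-16, 353.3), (-14, 352.6), (-12, 350.7), (-10, 313.5), (-8, 313.2), (-6, 312.6), (-4, 318.0), (-2, 307.8), (0, 296.1), (2, 297.4), (4, 328.6), (6, 332.2), (8, 333.1), (10, 335.4), (12, 338.2), (14, 344.0), (16, 341.1), (18, 341.5), (20, 342.3), (22, 343.3), (24, 347.0), (26, 53.6), (28, 14.3), (30, 14.3), (32, 14.3), (34, 14.0), (36, 14.0), (38, 14.0), (40, 13.9), (42, 13.8), (44, 13.9), (46, 13.8), (48, 41.5), (50, 59.7), (52, 59.7), (54, 59.7), (56, 59.7), (58, 59.7)]
-1 slope -0.0026 x at -.025 -0.0538 y ends [-0.1495  0.0986] slot bins [0.036 0.038 0.04 ]
1 slope 0.0013 x at -.025 0.0523 y ends [-0.1495  0.0987] slot bins [0.036 0.038 0.04 ]
```

```bash
sed -i 's/^O=.*/O=np.array([.5347,.0445]); A=.1135/' h.py; python3 - <<'E'
from h import *
P=cloud("w3"); B=tobox(P); B=B[B[:,2]<.08]
q=B[(B[:,1]>-.03)&(B[:,1]<.03)]
print([(int(a),round(1000*float(np.median(q[(abs(q[:,0]-a/1000)<.001),2])),1)) for a in range(-50,24,2)])
c,s=np.cos(A),np.sin(A); b=lambda x,y:(O+[x*c-y*s,x*s+y*c]).round(4)
print("slot",b(0,.04),"target saw",b(-.004,.04),"pivot",b(.0305,-.045))
P=cloud("w1"); q=P[(P[:,2]>.061)&(P[:,2]<.072)&(P[:,1]>.26)&(P[:,1]<.36)&(P[:,0]>.43)&(P[:,0]<.62)]
l=np.polyfit(q[:,0],q[:,1],1); print("brass yaw",np.arctan(l[0]),"z",np.median(q[:,2]),"x max",np.percentile(q[:,0],99.5),np.polyval(l,[.507,.4985]),"resid",np.std(q[:,1]-np.polyval(l,q[:,0])))
E
```

```text
[(-50, 59.5), (-48, 29.0), (-46, 29.7), (-44, 31.9), (-42, 32.8), (-40, 33.4), (-38, 33.6), (-36, 33.1), (-34, 32.9), (-32, 31.3), (-30, 29.3), (-28, 26.1), (-26, 29.7), (-24, 32.0), (-22, 32.9), (-20, 33.6), (-18, 33.5), (-16, 33.4), (-14, 32.7), (-12, 31.2), (-10, 29.3), (-8, 26.3), (-6, 29.8), (-4, 31.8), (-2, 32.9), (0, 33.4), (2, 33.8), (4, 33.2), (6, 32.8), (8, 31.1), (10, 29.3), (12, 25.2), (14, 13.8), (16, 13.8), (18, 13.8), (20, 13.8), (22, 13.9)]
slot [0.5302 0.0842] target saw [0.5262 0.0838] pivot [0.5701 0.0032]
brass yaw 0.13157597243371524 z 0.06536859015215654 x max 0.5806557244615267 [0.31155771 0.31043281] resid 0.0031816535294238607
```

{"method": "move_arm", "body": {"commands": [[[0,0.6,0],[0,0,1.4],60],[[0,1.2,0],[0,0,2.8],60],[[0,1.8,0],[0,0,4.2],60],[[0,2.4,0],[0,0,5.6],60],[[0,3,-0.2],[0,0,7],60],[[0,3.6,-0.4],[0,0,8.4],60],[[0,4.2,-0.6],[0,0,9.8],60],[[0,4.8,-0.8],[0,0,11.2],60],[[0,5.4,-1],[0,0,12.6],60],[[0,5.8,-1.3],[0,0,14],60]]}}

```text
t: 9.67
ee_pos: [0.5015, 0.2856, 0.2407]
eef_rot: [0.032, 1.0, 0.001, -0.0]
ft_force: [0.7, 0.0, 0.2]
finger_gap: 0.0514
grasp_force: 0.0
```

{"method": "move_arm", "body": {"commands": [[[0,0.3,-0.2],[0,0,1.2],60],[[-0.08,0.7,-0.7],[0,0,2.4],60],[[-0.08,0.7,-0.7],[0,0,2.4],60],[[-0.08,0.7,-0.7],[0,0,2.4],60]]}}

```text
t: 10.0
ee_pos: [0.4976, 0.3112, 0.2116]
eef_rot: [-0.069, 0.998, -0.0, -0.002]
ft_force: [-0.2, -0.7, 0.6]
finger_gap: 0.0513
grasp_force: 0.0
```

```bash
python3 - <<'E'
from h import *
im,d,W,K=wrist("w4")
s=env.get_state();print(s["t"],s["ee_pos"],s["eef_rot"],s["qpos"])
P=cloud("w4"); q=P[(P[:,2]>.062)&(P[:,2]<.072)&(P[:,1]>.26)&(P[:,1]<.36)&(P[:,0]>.3)&(P[:,0]<.62)]
x=np.arange(q[:,0].min(),q[:,0].max(),.01)
for a in x:
    k=q[abs(q[:,0]-a)<.003]
    if len(k)>5: print(round(a,3),len(k),np.percentile(k[:,1],[2,50,98]).round(4),np.median(k[:,2]).round(4))
print(np.percentile(q[:,0],[.1,99.9]))
E
```

```text
10.05 [0.49838834 0.31086787 0.21259284] [-6.85520736e-02  9.97647136e-01 -1.36363664e-04 -8.86594209e-04] [ 0.28184596  0.84353015 -1.36406558  1.7317508   0.85661555  1.31084478
  0.4349846 ]
0.348 51 [0.282  0.2993 0.3024] 0.066
0.358 378 [0.2827 0.293  0.3027] 0.0679
0.368 325 [0.2851 0.2941 0.3028] 0.0667
0.378 272 [0.2874 0.2954 0.3034] 0.0658
0.388 247 [0.2893 0.2968 0.3046] 0.0656
0.398 253 [0.2901 0.2982 0.3063] 0.0662
0.408 282 [0.2904 0.2995 0.3087] 0.0669
0.418 255 [0.292  0.3008 0.3092] 0.0665
0.428 142 [0.2969 0.3023 0.3076] 0.0638
0.438 138 [0.2984 0.3034 0.3083] 0.0655
0.448 134 [0.2997 0.3048 0.3098] 0.0655
0.458 128 [0.3011 0.3061 0.3112] 0.0656
0.468 123 [0.3025 0.3072 0.312 ] 0.0657
0.478 117 [0.3037 0.3086 0.3134] 0.0655
0.488 117 [0.3052 0.31   0.3147] 0.0655
0.498 110 [0.3064 0.3113 0.3163] 0.0656
0.508 111 [0.3077 0.3127 0.3177] 0.0655
0.518 105 [0.3091 0.3142 0.3191] 0.0657
0.528 105 [0.3105 0.3155 0.3204] 0.0657
0.538 95 [0.3118 0.3167 0.3212] 0.0656
0.548 94 [0.313  0.3177 0.3227] 0.0656
0.558 90 [0.3145 0.3193 0.3241] 0.0656
0.568 85 [0.3157 0.3204 0.3256] 0.0656
0.578 84 [0.3172 0.3219 0.3268] 0.0656
[0.34918826 0.5811484 ]
```

View pics/w4.png

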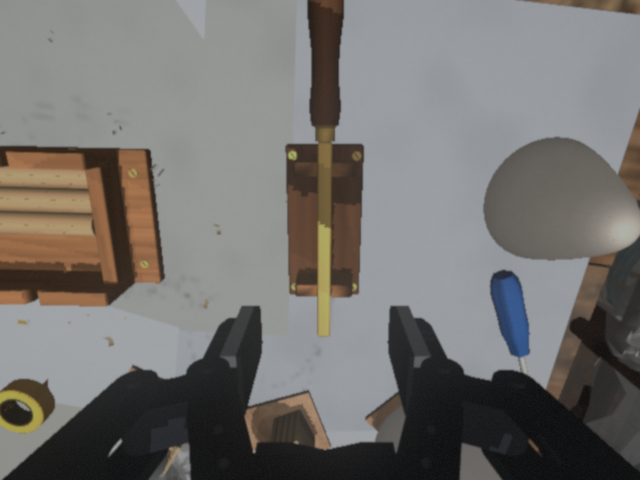

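{"method": "move_arm", "body": {"commands": [[[0,0,-0.8],[0,0,-0.08],60],[[0,0,-1.6],[0,0,-0.08],60],[[0,0,-2.4],[0,0,-0.08],50],[[0,0,-3.2],[0,0,-0.08],50],[[0,0,-3.6],[0,0,-0.08],50],[[0,0,-3.9],[0,0,-0.08],50],[[0,0,-3.9],[0,0,-0.08],40]], "squeeze": 60}}

```text
t: 10.63
ee_pos: [0.4986, 0.3098, 0.0558]
eef_rot: [-0.065, 0.998, -0.001, -0.001]
ft_force: [-0.1, -0.7, -0.4]
finger_gap: 0.0342
grasp_force: 0.0
```

{"method": "move_arm", "body": {"commands": [[[0,0,0],[0,0,0],20],[[0,0,0],[0,0,0],5],[[0,0,0],[0,0,0],5],[[0,0,0],[0,0,0],5],[[0,0,0],[0,0,0],5],[[0,0,0],[0,0,0],5]]}}

```text
t: 11.13
ee_pos: [0.4996, 0.3119, 0.0592]
eef_rot: [-0.066, 0.998, 0.001, 0.001]
ft_force: [-0.4, -1.6, 8.0]
finger_gap: 0.0086
grasp_force: 59.8
```

{"method": "move_arm", "body": {"commands": [[[0,0,0.2],[0,0,0],5],[[0,0,0.5],[0,0,0],5],[[0,0,0.9],[0,0,0],5],[[0,0,1.3],[0,0,0],5],[[0,0,1.8],[0,0,0],5],[[0,0,2.3],[0,0,0],5],[[0,0,2.5],[0,0,0],5],[[0,0,2.5],[0,0,0],5],[[0,0,2.5],[0,0,0],5]]}}

```text
t: 11.88
ee_pos: [0.4988, 0.311, 0.1576]
eef_rot: [-0.066, 0.998, -0.0, 0.001]
ft_force: [-0.4, -0.9, -3.2]
finger_gap: 0.0086
grasp_force: 58.7
```

```bash
cat > saw.py <<'E'
from h import *
import sys
n=sys.argv[1]; wrist(n); s=env.get_state(); p=s["ee_pos"]; q4=s["eef_rot"]
print(s["t"],p,q4,s["ft_force"],s["finger_gap"],"yaw",(2*np.arctan2(q4[1],q4[0]))%(2*np.pi)-np.pi)
P=cloud(n); c=R.from_quat(q4).inv().apply(P-p)  # tool frame: x back(-world x at yaw pi), z down
# handle & back above: top surface near tool z
m=(abs(c[:,1])<.02)&(abs(c[:,0])<.2)&(c[:,2]>-.05)&(c[:,2]<.03); c=c[m]; P=P[m]
for a in np.arange(-.1,.17,.01):
    k=abs(c[:,0]-a)<.003
    if k.sum()>8: print(round(a,3),k.sum(),np.percentile(c[k,1],[2,50,98]).round(4),np.percentile(c[k,2],[5,50]).round(4))
print(np.percentile(c[:,0],[.1,99.9]))
E
python3 saw.py w5; python3 -c "
from h import *
im,d=env.get_image('side');cv2.imwrite('pics/s5.png',cv2.resize(im[120:320,180:420],None,fx=3,fy=3))"
```

```text
11.9333 [0.49844395 0.31056979 0.15666189] [-6.60969214e-02  9.97813084e-01 -4.84389516e-04 -1.07381185e-04] [-0.19154221 -0.09757373 -3.0829425 ] 0.008540650381412065 yaw 0.13229030370648998
-0.04 267 [-0.0036  0.0011  0.0062] [-0.008  -0.0071]
-0.03 329 [-0.0035  0.0011  0.0061] [-0.008  -0.0073]
-0.02 346 [-0.0033  0.0011  0.006 ] [-0.0081 -0.0073]
-0.01 667 [-0.0061  0.0015  0.0087] [-0.0368 -0.01  ]
-0.0 785 [-0.0056  0.0015  0.0083] [-0.0312 -0.018 ]
0.01 6804 [-0.0168  0.0005  0.0189] [-0.0417 -0.0249]
0.02 595 [-0.0157  0.0008  0.0169] [-0.0498 -0.0075]
0.03 497 [-0.0035  0.0012  0.0062] [-0.0083 -0.0073]
0.04 533 [-0.0034  0.0012  0.0061] [-0.0083 -0.0074]
0.05 574 [-0.0035  0.0012  0.006 ] [-0.0083 -0.0074]
0.06 624 [-0.0034  0.0012  0.0061] [-0.0084 -0.0074]
0.07 893 [-0.0054  0.0012  0.0079] [-0.007  -0.0053]
0.08 1350 [-0.008   0.0012  0.0105] [-0.0098 -0.0078]
0.09 1638 [-0.0088  0.0013  0.0113] [-0.0106 -0.0087]
0.1 1600 [-0.008   0.0013  0.0105] [-0.0098 -0.0079]
0.11 846 [-0.0074  0.0013  0.0099] [-0.009  -0.0069]
[-0.04179747  0.11055997]
```

View pics/s5.png

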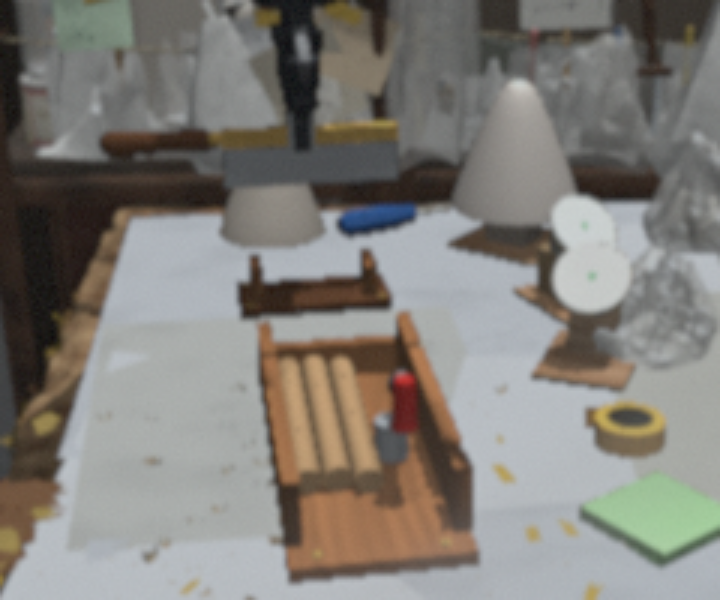

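The side view shows the saw held level at (300,150) with its blade down and the rest empty. The three dowels lie together in the box, with the lever turned to the red knob at (403,400).

{"method": "move_arm", "body": {"commands": [[[0,-0.3,0],[0,0,0],5],[[0.1,-1.0,0],[0,0,0],5],[[0.2,-1.8,0],[0,0,-0.1],5],[[0.2,-2.6,0],[0,0,-0.1],5],[[0.3,-3.4,0],[0,0,-0.2],5],[[0.4,-4.2,0],[0,0,-0.21],5],[[0.48,-4.9,0],[0,0,-0.21],5],[[0.48,-5.4,0],[0,0,-0.21],5],[[0.48,-5.65,0],[0,0,-0.21],5],[[0.48,-5.7,0],[0,0,-0.21],5]]}}

```text
t: 12.82
ee_pos: [0.5174, 0.0806, 0.1559]
eef_rot: [-0.055, 0.998, -0.0, -0.001]
ft_force: [-0.6, -0.3, -2.4]
finger_gap: 0.0088
grasp_force: 58.8
```

{"method": "move_arm", "body": {"commands": [[[0,0,-0.3],[0,0,0],5],[[0,0,-0.6],[0,0,0],5],[[0,0,-0.8],[0,0,0],5],[[0,0,-0.8],[0,0,0],5]]}}

```text
t: 13.15
ee_pos: [0.516, 0.0842, 0.1227]
eef_rot: [-0.059, 0.998, -0.0, -0.002]
ft_force: [-0.6, -0.2, -2.1]
finger_gap: 0.0088
grasp_force: 58.8
```

```bash
python3 saw.py w6 | head -4; python3 - <<'E'
from h import *
P=cloud("w6")
q=P[(P[:,2]>.12)&(P[:,2]<.135)&(P[:,0]>.44)&(P[:,0]<.485)&(abs(P[:,1]-.083)<.02)]
l=np.polyfit(q[:,0],q[:,1],1); print("saw line yaw",np.arctan(l[0]),"width",np.percentile(q[:,1]-np.polyval(l,q[:,0]),[1,99]),len(q))
B=tobox(P); S=tobox(np.c_[q[:,:2],q[:,2]]); k=np.polyfit(S[:,0],S[:,1],1); print("saw in box frame: slope",k[0],"y at x=0,-.053,.053",np.polyval(k,[0,-.0535,.0535]))
w=B[(B[:,2]>.054)&(B[:,2]<.065)&(abs(B[:,1]+.025)<.14)]
for sgn in(-1,1):
    k=w[abs(w[:,0]-sgn*.0535)<.01]
    if len(k)<50: print(sgn,len(k)); continue
    l=np.polyfit(k[:,1],k[:,0],1); h,e=np.histogram(k[:,1],bins=np.arange(.02,.062,.001))
    print(sgn,len(k),"slope",l[0].round(4),"x mean",k[:,0].mean().round(4),"y ends",np.percentile(k[:,1],[.2,99.8]).round(4)); print(h.tolist())
E
```

```text
13.2 [0.51654736 0.08439402 0.1237102 ] [-5.84122546e-02  9.98291780e-01  1.15234550e-04 -1.23164707e-03] [ 0.12460531 -0.74532772 -2.27986303] 0.008688844296623598 yaw 0.11689113506978499
-0.04 216 [-0.0041  0.0008  0.0057] [-0.006 -0.005]
-0.03 327 [-0.004   0.0006  0.0056] [-0.006  -0.0051]
-0.02 345 [-0.0039  0.0006  0.0055] [-0.0061 -0.0052]
saw line yaw 0.12037496323060651 width [-0.00655291  0.00653532] 4853
saw in box frame: slope 0.013470794334048642 y at x=0,-.053,.053 [0.04320373 0.04248304 0.04392442]
-1 9411 slope -0.0024 x mean -0.0538 y ends [-0.1181  0.0994]
[49, 50, 49, 46, 49, 49, 49, 48, 48, 48, 48, 48, 48, 47, 24, 0, 0, 0, 0, 0, 0, 0, 0, 0, 0, 0, 0, 0, 0, 0, 34, 50, 51, 45, 52, 47, 48, 47, 46, 51, 46]
1 2796 slope -0.0199 x mean 0.0524 y ends [-0.138 -0.038]
[0, 0, 0, 0, 0, 0, 0, 0, 0, 0, 0, 0, 0, 0, 0, 0, 0, 0, 0, 0, 0, 0, 0, 0, 0, 0, 0, 0, 0, 0, 0, 0, 0, 0, 0, 0, 0, 0, 0, 0, 0]
```

View pics/w6.png

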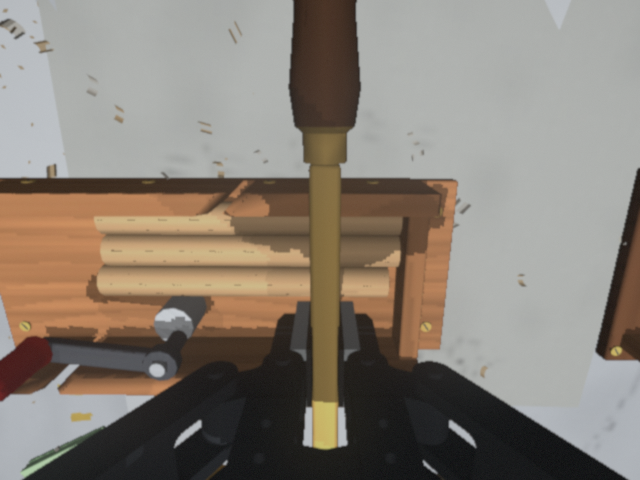

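{"method": "move_arm", "body": {"commands": [[[0,-0.04,0],[0,0,0],5],[[0.01,-0.075,-0.1],[0,0,0],5],[[0.01,-0.075,-0.2],[0,0,0],5],[[0.01,-0.075,-0.3],[0,0,0],5],[[0.01,-0.075,-0.4],[0,0,0],5],[[0.01,-0.075,-0.4],[0,0,0],5],[[0.01,-0.075,-0.4],[0,0,0],5]]}}

```text
t: 13.78
ee_pos: [0.518, 0.0801, 0.1088]
eef_rot: [-0.057, 0.998, 0.0, -0.0]
ft_force: [0.2, 0.5, -2.1]
finger_gap: 0.009
grasp_force: 58.8
```

```bash
python3 saw.py w7 | head -4; python3 - <<'E'
from h import *
P=cloud("w7"); B=tobox(P)
for x0 in(-.066,-.06,-.054,-.05):
    k=B[(abs(B[:,0]-x0)<.002)&(B[:,2]>.095)&(B[:,2]<.125)&(abs(B[:,1]-.04)<.02)]; print(x0,len(k),np.percentile(k[:,1],[1,50,99]).round(4),np.median(k[:,2]))
w=B[(B[:,2]>.054)&(B[:,2]<.065)&(abs(B[:,1]+.025)<.14)]
k=w[abs(w[:,0]+.0535)<.01];l=np.polyfit(k[:,1],k[:,0],1); h,e=np.histogram(k[:,1],bins=np.arange(.02,.062,.001))
print("slope",l[0].round(4),"x mean",k[:,0].mean().round(4),"y ends",np.percentile(k[:,1],[.2,99.8]).round(4)); print(h.tolist())
im=np.load("pics/w7.npz")["im"];
side,_=env.get_image("side"); top,_=env.get_image("top")
cv2.imwrite("pics/s7.png",np.hstack([cv2.resize(side[190:330,250:390],(400,400),interpolation=cv2.INTER_CUBIC),cv2.resize(im[130:330,225:425],(400,400))]))
E
```

```text
13.8333 [0.51813103 0.08019019 0.10908367] [-5.70562978e-02  9.98370959e-01  5.45940470e-05 -6.35486623e-05] [-0.80594721  0.68500875 -2.88291048] 0.008888126420361395 yaw 0.11417460093640175
-0.04 242 [-0.0041  0.0006  0.0057] [-0.0067 -0.0059]
-0.03 335 [-0.0039  0.0006  0.0056] [-0.0068 -0.006 ]
-0.02 339 [-0.0039  0.0006  0.0055] [-0.007 -0.006]
-0.066 402 [0.0333 0.0383 0.043 ] 0.11533880410244854
-0.06 382 [0.0332 0.038  0.0429] 0.11532947850624756
-0.054 356 [0.0331 0.0383 0.0429] 0.11531618876538194
-0.05 341 [0.0334 0.038  0.0429] 0.11533559801675647
slope -0.0007 x mean -0.0538 y ends [-0.1111  0.0994]
[59, 57, 57, 52, 60, 60, 58, 51, 52, 54, 49, 0, 0, 0, 0, 0, 0, 0, 0, 0, 0, 0, 0, 0, 0, 25, 59, 60, 61, 53, 53, 57, 56, 62, 56, 58, 53, 54, 65, 52, 54]
```

View pics/s7.png

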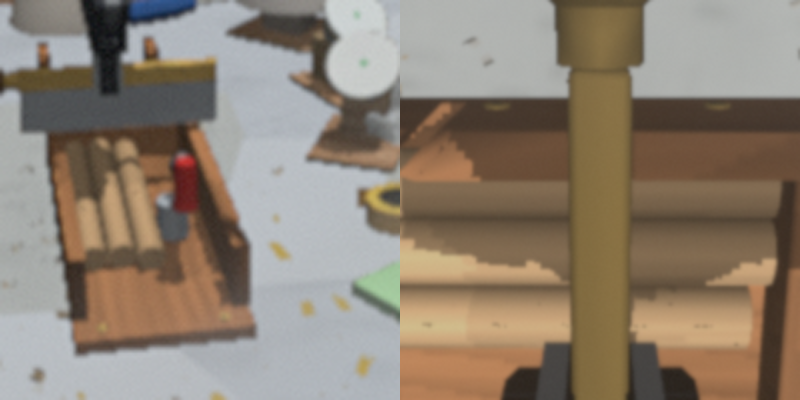

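{"method": "move_arm", "body": {"commands": [[[0,0.03,0],[0,0,0],5],[[0,0.03,-0.07],[0,0,0],5],[[0,0.03,-0.14],[0,0,0],5],[[0,0.03,-0.2],[0,0,0],5],[[0,0.03,-0.27],[0,0,0],5],[[0,0.03,-0.34],[0,0,0],5],[[0,0.03,-0.4],[0,0,0],5],[[0,0.03,-0.4],[0,0,0],5]]}}

```text
t: 14.6
ee_pos: [0.5178, 0.0813, 0.0925]
eef_rot: [-0.057, 0.998, -0.0, -0.0]
ft_force: [0.8, -0.1, -2.7]
finger_gap: 0.0087
grasp_force: 58.8
```

{"method": "move_arm", "body": {"commands": [[[0,0,-0.05],[0,0,0],5],[[0,0,-0.1],[0,0,0],5],[[0,0,-0.15],[0,0,0],5],[[0,0,-0.2],[0,0,0],5],[[0,0,-0.25],[0,0,0],5],[[0,0,-0.28],[0,0,0],5],[[0,0,-0.3],[0,0,0],5],[[0,0,-0.3],[0,0,0],5]]}}

```text
t: 15.27
ee_pos: [0.5181, 0.0813, 0.0809]
eef_rot: [-0.057, 0.998, 0.0, -0.0]
ft_force: [-0.2, 0.8, -3.0]
finger_gap: 0.0087
grasp_force: 58.8
```

{"method": "move_arm", "body": {"commands": [[[0,0,-0.02],[0,0,0],5],[[0,0,-0.04],[0,0,0],5],[[0,0,-0.06],[0,0,0],5],[[0,0,-0.08],[0,0,0],5],[[0,0,-0.08],[0,0,0],5]]}}

```text
t: 15.68
ee_pos: [0.5184, 0.0816, 0.0789]
eef_rot: [-0.057, 0.998, -0.0, 0.0]
ft_force: [-2.4, -2.0, 6.5]
finger_gap: 0.0087
grasp_force: 60.2
```

{"method": "move_arm", "body": {"commands": [[[0,0,0.02],[0,0,0],12],[[0,0,0.02],[0,0,0],16],[[0,0,0.02],[0,0,0],25],[[0,0,0.02],[0,0,0],40],[[0,0,0.02],[0,0,0],50],[[0,0,0.02],[0,0,0],50]]}}

```text
t: 16.18
ee_pos: [0.5182, 0.0814, 0.0787]
eef_rot: [-0.057, 0.998, 0.0, -0.0]
ft_force: [0.6, -0.1, 0.5]
finger_gap: 0.0424
grasp_force: 0.0
```

{"method": "move_arm", "body": {"commands": [[[0,0,0.2],[0,0,0],50],[[0,0,0.6],[0,0,0],50],[[0,0,1.1],[0,0,0],50],[[0,0,1.8],[0,0,0],50],[[0,0,2.5],[0,0,0],50],[[0,0,3.2],[0,0,0],50],[[0,0,4],[0,0,0],50],[[0,0,4],[0,0,0],50]]}}

```text
t: 16.85
ee_pos: [0.5205, 0.0835, 0.2449]
eef_rot: [-0.057, 0.998, 0.001, 0.004]
ft_force: [0.6, 0.5, -0.2]
finger_gap: 0.0428
grasp_force: 0.0
```

```bash
python3 - <<'E'
from h import *
im,d,W,K=wrist("w8"); P=cloud("w8"); B=tobox(P)
b=B[(B[:,2]>.075)&(B[:,2]<.095)&(abs(B[:,1]-.04)<.025)&(abs(B[:,0])<.2)]
for x0 in np.arange(-.09,.09,.02):
    k=b[abs(b[:,0]-x0)<.003]
    if len(k)>5: print(round(x0,3),np.percentile(k[:,1],[2,50,98]).round(4),np.median(k[:,2]).round(4))
print("toe",np.percentile(b[:,0],99.8))
w=B[(B[:,2]>.054)&(B[:,2]<.065)&(abs(B[:,1]+.025)<.14)];k=w[abs(w[:,0]+.0535)<.01];print("end y",np.percentile(k[:,1],99.8))
q=B[(B[:,1]>-.03)&(B[:,1]<.02)&(B[:,2]<.08)]
print([(int(a),round(1000*float(np.median(q[(abs(q[:,0]-a/1000)<.001),2])),1)) for a in range(-46,18,2)])
for n in("saw","cam_knob"): print(n,[(np.round(r["centre"],4).tolist(),round(r["score"],2)) for r in env.mark_of("wrist",n)[:2]])
side,_=env.get_image("side")
cv2.imwrite("pics/s8.png",np.hstack([cv2.resize(side[190:330,230:370],(400,400),interpolation=cv2.INTER_CUBIC),cv2.resize(im[0:480,100:580],(400,400))]))
print(env.get_state()["t"])
E
```

```text
-0.09 [0.0304 0.0396 0.048 ] 0.0851
-0.07 [0.0346 0.0395 0.0438] 0.0856
-0.05 [0.0344 0.0395 0.0439] 0.0856
-0.03 [0.035  0.0395 0.0439] 0.0857
-0.01 [0.0349 0.0395 0.044 ] 0.0855
0.01 [0.0348 0.0394 0.0441] 0.0855
0.03 [0.0346 0.0394 0.0442] 0.0854
0.05 [0.0353 0.0402 0.0442] 0.0854
0.07 [0.0353 0.0394 0.0443] 0.0854
toe 0.0698412510698628
end y 0.09921870917057214
[(-46, 28.5), (-44, 31.8), (-42, 32.6), (-40, 33.3), (-38, 33.5), (-36, 33.4), (-34, 33.0), (-32, 31.9), (-30, 30.1), (-28, 26.0), (-26, 28.7), (-24, 31.5), (-22, 32.7), (-20, 33.5), (-18, 33.5), (-16, 33.4), (-14, 33.1), (-12, 31.5), (-10, 30.4), (-8, 26.3), (-6, 29.0), (-4, 31.3), (-2, 32.6), (0, 33.5), (2, 33.4), (4, 33.2), (6, 32.8), (8, 31.7), (10, 29.7), (12, 26.2), (14, nan), (16, 13.8)]
saw [([0.5276, 0.0852, 0.0303], 0.58)]
cam_knob [([0.5662, -0.0596, 0.0893], 0.93)]
17.05
  return _methods._mean(a, axis=axis, dtype=dtype,
  ret = ret.dtype.type(ret / rcount)
```

View pics/s8.png

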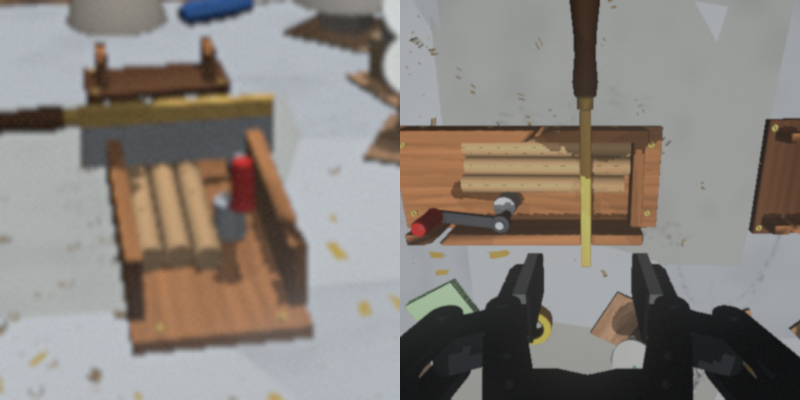

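The picture shows the saw across the straight slot at (585,180) and through both walls. Its back sits at the expected height, and the dowels are still tight. Handing in.

```bash
python3 -c "
from plant import env
print(env.job_done())"
```

```text
the job is handed in; nothing more can be done
None
```

I handed the job in at about 17 s (limit 54 s): the lever clamps the three dowels tight against the near wall, and the saw stands released in the straight slot, teeth on the dowels and blade through both walls; my last camera check agreed, but the hand-in returned no verdict.

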